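# Lock the vial rack on its dock and dial in rack four

### The arm

A 7-joint arm with a two-finger parallel gripper is mounted at the origin on the work surface. World frame = base frame: x ahead of the robot, y to its left, z up, the work surface at z = 0. Lengths are in m, angles in rad, forces in N, time in s.
With the tool pointing down it reaches from about 0.35 to 0.9 m from the base axis. Payload 19.9 kg.
Tool frame: the origin (TCP) lies midway between the tips of the shut fingers; the grasp point (between the pads) lies ctrl.grip_depth behind it (ctrl.grip_depth is the distance from the TCP to the grasp point, in m); z points along the fingers, y is the line along which they close (so a half turn about z gives the same grasp; the last joint's range is limited). The gripper opens to 85 mm and grips with 20 to 120 N. Pads are 22 mm wide; open, the fingers measure 114 mm over their backs; the gripper's body (76 mm by 85 mm) begins 54 mm behind the grasp point. The pads swing forward as they close: fully open they stand 13 mm farther back than shut.
Start: joints at [1.266, 0.417, -0.01, 1.614, 0.005, 1.111, -0.053], TCP at [0.163, -0.603, 0.231] pointing down, gripper open.
Joint ranges: [-2.81, 2.81], [-0.39, 2.02], [-1.27, 1.25], [0.06, 2.57], [-1.19, 4.33], [0.19, 2], [-2.82, 2.82]. Speed limits (rad/s): [1.89, 1.89, 2.39, 2.39, 3.01, 3.01, 3.01].

### API

Orientations are given as [roll, pitch, yaw] about the fixed x, y, z axes, in that order (R = Rz(yaw) Ry(pitch) Rx(roll)).
In Python, from rig import ctrl, snapshot, job, spot_in gives the robot as it stands.
- The arm moves only by the tool move_arm, never from a script. Its argument "increments" is a list of rows, each an object with "fingers": the finger opening in m, from 0 to 0.0854; "dp": the shift along the tool's x, y, z in m, a list of three; "rotation": the turn, a rotation vector about the tool's x, y, z in degrees, a list of three. In form: [{"fingers": fingers, "dp": [tx, ty, tz], "rotation": [rx, ry, rz]}, ...]. A call has 1 to 8 rows; each row is the pose to reach, as a shift and turn from the pose commanded when the call began, along the tool's axes at that moment; what a row does not reach only later rows make up. A row lasts 1/12 s, in which the tool goes at most 41.7 mm and 7.16 degrees, less where a joint would pass 70% of its speed; a pose out of reach is approached as far as the arm can. A call with a gripper value outside its range is refused whole. The fingers move at their own pace and stop on an object; "newtons" is the grip in N (left out, the last holds). Time passes only in rows, so rows that repeat a pose let the fingers close. It gives the time, the measured TCP pose, the force, the opening and the grip force at its end, in the units of the state.
- ctrl.observe(): the state, without advancing time (a new reading comes with each control period).
- snapshot(name): name is "scene" or "top" or "wrist"; returns a dict with "pixels" (384x512x3 uint8, blue, green, red), "intrinsics" (3x3 intrinsics, pixels), "T" (4x4, takes a point from camera to world coordinates). Camera axes: x right, y down, z forward; pixel columns grow to the right and rows downward; lengths in m; the calibration is good to about 2 mm. A picture is of the moment at which its call begins. There is no depth.
- job.close_job(): hands the job in; it is judged then, once.
Trained networks look in the newest picture that a camera, given by its name, has taken for a name from the list of things; names that differ only in an ending like _2 or _b are one class to them, and where a whole thing is asked for, a point or a joint stands for the part that bears it (a point fixed in the world has none). Each returns a list of dicts, best first, with "score" (0 to 1); they miss things now and then, are a little off and sometimes report something else, mostly with a low value. They report only what shows in the picture. A call takes as long as a camera call. They do not tell look-alikes from the thing itself.
- spot_in(camera, thing): "bbox" ([left, top, right, bottom] in pixels, round what is visible of it).
The state is a dict: "clock": time; "q": joint angles; "qd": joint speeds; "tau": joint torques, N m; "position": TCP position; "tool_rot": TCP orientation; "wrist_force": force on the tool from outside, world axes, zero at the start; "wrist_torque": the same for the moment, N m; "width": finger opening in m; "grasp_force": force on a finger pad.
Only numpy, scipy, OpenCV 4.12 (cv2) and the standard library are available. Lean on these libraries where they do the work, as an engineer would, in place of code of your own. Each camera call takes 0.05 s, during which the arm holds its last target. There are 200 camera calls.

### The job

Lock the blue vial rack onto its dock: tilt the steel latch plate nose down so that its oblong eye goes over the stud's wide red head, slide the nose side of the eye in under the head, then level the plate so that it lies flat on the dock's seat and the rack's flange, its orange handle pointing to the vials, and let it go. Only then roll the white and blue thumbwheel on the grey console forward (top towards the green-framed display) until the face with four pips is uppermost, in line with the red marks. Leave the bottles, jar, beaker, wrench and tray that stand around where they are.

Things in the scene. Friction and masses are not known exactly. Their poses are not given: they have to be found in the camera images.
- dock: Fixed dock, 245 x 96 mm, 12 mm base; it, the console and the plate are dealt to three places (left, middle, right). Origin: on the stud's axis, on the table top. z up; +x from stud to vial rack (towards the robot, give or take 0.3 rad). Grey seat block round the stud: x -40 to 40, y +-38 mm, top at z = 30 mm. Stud: steel neck 12 mm thick, z = 30 to 54 mm, and a red head on it.
- stud_head (a point): Centre of the stud's red bar-shaped head, 58 mm above the table; axes as the dock's. The head is 60 mm long (x +-30 mm), 16 mm wide (y +-8 mm) and 8 mm thick (54 to 62 mm above the table). The free space between seat and head is 24 mm high.
- rack (a point): Centre of the top of the blue rack body, 50 mm above the table, 160 mm from the stud along the dock's x; axes as the dock's. Rack body 62 mm (x) by 96 mm (y) with white-capped vials up to 66 mm above the table; from it a blue flange reaches towards the stud (46 to 128 mm from the stud's axis, y +-48 mm, top 30 mm above the table, level with the seat). All fixed.
- latch_grip (a point): Centre of the latch plate's orange handle, 30 mm above the plate's underside. Axes are the plate's: x from handle to nose, z up. Handle block: 36 mm along x, 20 mm along y, from the plate's top to 50 mm above its underside; can be pinched across or along. From this point along x: tail end of the plate -27, eye's handle-side edge +51, eye's nose-side edge +101, nose end +113 mm.
- latch_eye (a point): Centre of the plate's oblong eye, half-way through the plate (2.5 mm above its underside), 76 mm along x from latch_grip; same axes. The eye is a through opening 50 mm long (x) by 26 mm wide (y): the 60 mm head passes only with the plate tilted, about 35 degrees nose down, nose-side edge first going under one end of the head.
- latch: The loose steel latch plate, 140 x 60 x 5 mm, 0.14 to 0.28 kg, lying flat on the table, handle up, at any yaw. Origin on its underside, between handle and eye: 28 mm from the eye's centre, 48 mm from the handle's. Axes as latch_grip.
- console: Fixed grey console, x -55 to 85 mm, y +-50 mm, flat top 70 mm above the table. Origin: on the table top under the middle of the thumbwheel. x from its front to its green-framed display (roughly away from the robot, yaw up to 0.3 rad), z up. Red marks on the top beside the wheel show its uppermost line.
- wheel_axle (a point): Centre of the thumbwheel's axle, 56 mm above the table (14 mm below the console's top); axes as the console's, y along the axle. White hub of radius 26 mm, 30 mm wide (y), with six blue teeth 6 mm thick reaching to radius 42 mm; each face between two teeth has one to six black pips. A fingertip lowered between teeth can push one.
- wheel (a joint): Turn of the wheel, rad; grows as its top moves to the console's +x. One step is 1.047: 0 = one pip up, 1.047 = two, 2.094 = three, 3.142 = four; stops at 0 and 5.236. At value q teeth stand at q + 0.524 + n * 1.047 from straight up, towards +x. Friction (0.05 N m) holds it where it is left, no clicks. Starts between 0.2 and 1.5.
- amber_mid (a point): Amber bottle, 50 mm across, 130 mm tall, loose, leave alone; point at mid-height. It and the jar stand on the far side of the three places, in the two gaps between them.
- jar_mid (a point): Clear jar with blue cap, 50 mm across, 60 mm tall, loose, leave alone; point at mid-height.
- beaker_mid (a point): Glass beaker, 70 mm across, 90 mm tall, out at one side, loose, leave alone; point at mid-height.
- solvent_mid (a point): Clear solvent bottle with red cap, 70 mm across, 170 mm tall, out at one side, loose, leave alone; point at mid-height.
- wrench_grip (a point): Wrench lying on the table at the robot's left, 160 mm long, loose, leave alone; point on its handle.
- vialtray_mid (a point): Yellow open vial tray at the robot's right, 100 x 140 x 40 mm, loose, leave alone; point at its centre.
Not all that is in view belongs to the job. Leave any black, turquoise or yellow look-alike of the latch alone.

How it is judged:
By the outcome, as a careful person would: the job done as asked, in the order asked, and still so for the second after the job is handed in, with the robot touching nothing.
It also fails if it takes over 70 s, if anything falls off the work surface, if the arm or the gripper's body presses on something with over 40 N, if the wrist force passes 120 N, or if a joint passes its speed limit or range.

## Working session

There is one attempt and no reset: what is moved stays moved. The work goes in short steps, Python scripts to look and compute and a tool call to move; the robot and the scene stay as the last step left them, time stands still between calls to the robot, and variables do not carry over. Pictures are saved under pics/ and viewed, at most 10 in all, crops included, and the job is handed in when it is done.

Besides the shell and the picture viewer there is one more tool, called by a JSON object that holds its "op" and its "data", one argument or row to a line. move_arm: Moves the arm, as the interface text tells. Its arguments: {"type":"object","properties":{"increments":{"type":"array"},"newtons":{"type":"number"}},"required":["increments"]}

```bash
mkdir -p pics; ls; python3 - <<'E'
from rig import ctrl,snapshot,spot_in
import cv2,numpy as np
o=ctrl.observe();print({k:np.round(v,3).tolist() for k,v in o.items()},ctrl.grip_depth)
for c in("scene","top"):
    s=snapshot(c);cv2.imwrite(f"pics/{c}0.png",s["pixels"])
    print(c,np.round(s["T"],3).tolist(),np.round(s["intrinsics"],1).tolist())
    for t in["dock","stud_head","rack","latch","latch_grip","latch_eye","console","wheel"]:
        print(t,[(np.round(d["bbox"]).astype(int).tolist(),round(d["score"],2)) for d in spot_in(c,t)])
E
```

```text
pics
{'clock': 0.0, 'q': [1.266, 0.418, -0.01, 1.614, 0.005, 1.111, -0.053], 'qd': [-0.0, -0.001, 0.0, 0.001, 0.001, -0.001, -0.001], 'tau': [-0.001, -86.445, 0.678, -43.491, 0.019, 0.007, -0.0], 'position': [0.163, -0.603, 0.231], 'tool_rot': [-3.14, 0.0, 0.264], 'wrist_force': [-0.443, -0.384, 0.456], 'wrist_torque': [0.036, 0.024, -0.03], 'grasp_force': 0.0, 'width': 0.085} 0.0187
scene [[0.788, 0.439, -0.431, 1.155], [0.615, -0.552, 0.563, -0.921], [0.01, -0.709, -0.705, 1.201], [0.0, 0.0, 0.0, 1.0]] [[465.2, 0.0, 261.1], [0.0, 465.2, 191.0], [0.0, 0.0, 1.0]]
dock [([277, 144, 344, 195], 0.57)]
stud_head [([276, 143, 337, 196], 0.83)]
rack [([282, 141, 342, 198], 0.96)]
latch [([268, 206, 306, 237], 0.97), ([110, 233, 152, 266], 0.91), ([238, 125, 266, 142], 0.89), ([229, 195, 260, 221], 0.67), ([160, 222, 209, 241], 0.65)]
latch_grip [([226, 194, 262, 223], 0.82), ([111, 233, 157, 271], 0.8), ([161, 218, 206, 244], 0.78), ([270, 206, 305, 236], 0.7), ([238, 126, 272, 140], 0.55)]
latch_eye [([228, 195, 265, 221], 0.95), ([271, 208, 306, 238], 0.92), ([110, 233, 152, 271], 0.74),
[... 346 characters left out ...]
, 0.61)]
stud_head [([154, 141, 201, 214], 0.87)]
rack [([151, 137, 198, 214], 0.92), ([297, 122, 338, 168], 0.4)]
latch [([314, 212, 341, 254], 0.82), ([353, 240, 401, 267], 0.69), ([230, 147, 274, 170], 0.67), ([139, 254, 165, 297], 0.67), ([245, 194, 288, 211], 0.59), ([301, 118, 334, 169], 0.52)]
latch_grip [([242, 190, 285, 212], 0.94), ([357, 241, 399, 262], 0.73), ([142, 253, 166, 296], 0.62), ([234, 145, 272, 164], 0.56)]
latch_eye [([143, 251, 165, 296], 0.95), ([233, 147, 273, 168], 0.94), ([314, 210, 341, 251], 0.88), ([301, 120, 333, 167], 0.73), ([356, 238, 400, 262], 0.62), ([246, 190, 289, 210], 0.59)]
console [([295, 124, 339, 168], 0.82)]
wheel [([314, 136, 328, 157], 0.73)]
```

```bash
python3 - <<'E'
import cv2,numpy as np
a=cv2.imread("pics/top0.png")[90:310,100:420];cv2.imwrite("pics/t1.png",cv2.resize(a,(800,550),interpolation=cv2.INTER_CUBIC))
E
```

```text
(no output)
```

View pics/t1.png

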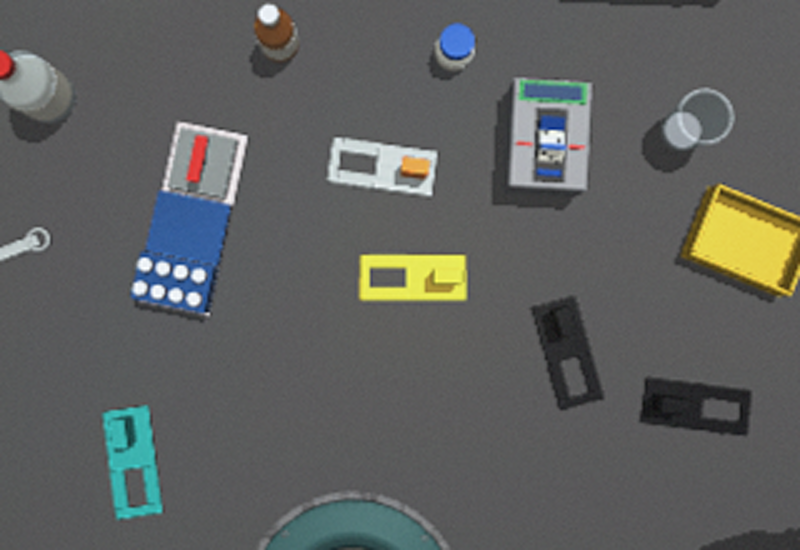

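View pics/scene0.png

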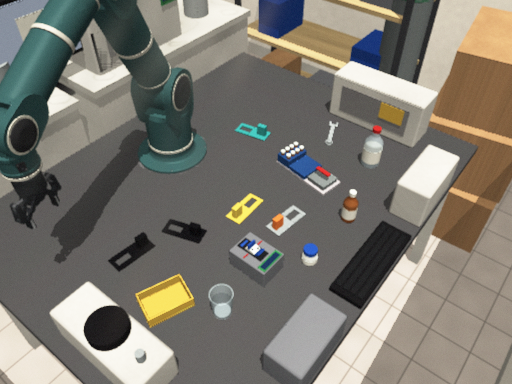

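The top view shows the real (steel, orange-handled) latch in the middle (handle at crop 415,165, nose to the left), the dock at left with the red head at (197,159), and the console at right with the wheel at (551,145). The scene view agrees; the yellow, black and turquoise plates are look-alikes.

```bash
cat > h.py <<'E'
from rig import ctrl,snapshot,spot_in
import cv2,numpy as np
from scipy.spatial.transform import Rotation as R
def proj(s,uv,z):
    uv=np.atleast_2d(np.float64(uv)); K=s["intrinsics"];T=s["T"]
    d=np.c_[uv,np.ones(len(uv))]@np.linalg.inv(K).T@T[:3,:3].T
    return T[:3,3]+d*((z-T[2,3])/d[:,2])[:,None]
def pix(s,P):
    P=np.atleast_2d(P);T=s["T"];c=(P-T[:3,3])@T[:3,:3];c=c@s["intrinsics"].T
    return c[:,:2]/c[:,2:]
def rotm(): return R.from_euler("xyz",ctrl.observe()["tool_rot"])
def goal(p,Rg):
    """shift & rotvec(deg) in the tool frame from the present pose"""
    o=ctrl.observe();r=rotm()
    return np.round(r.inv().apply(np.array(p)-o["position"]),4).tolist(),np.round((r.inv()*Rg).as_rotvec(degrees=True),2).tolist()
def blob(img,h0,h1,smin,vmin,box):
    l,t,r,b=box;h=cv2.cvtColor(img,cv2.COLOR_BGR2HSV)
    H=h[...,0].astype(int);m=((H>=h0)&(H<=h1) if h0<=h1 else (H>=h0)|(H<=h1))&(h[...,1]>=smin)&(h[...,2]>=vmin)
    k=np.zeros_like(m);k[t:b,l:r]=True;v,u=np.nonzero(m&k);return np.c_[u,v].astype(np.float32)
E
python3 - <<'E'
from h import *
s=snapshot("top");im=s["pixels"]
def pts(c,z): return proj(s,np.array(c)/2.5+[100,90],z)
for n,b,z in[("orange",blob(im,5,20,150,120,(250,140,290,175)),.05),("red",blob(im,172,8,150,80,(165,138,195,170)),.062),("marks",blob(im,172,8,120,80,(297,130,342,165)),.07)]:
    w=proj(s,b,z)[:,:2];r=cv2.minAreaRect(w.astype(np.float32)*1000);d=w-w.mean(0);vv=np.linalg.svd(d,full_matrices=False)[2][0]
    print(n,len(b),w.mean(0),np.round(r,1) if 0 else r, np.degrees(np.arctan2(vv[1],vv[0])))
q=pts([(332,138),(437,150),(435,195),(328,182)],.005);print("plate",q.mean(0),np.linalg.norm(q[1]-q[0]),np.linalg.norm(q[2]-q[1]),np.degrees(np.arctan2(*(q[0]+q[3]-q[1]-q[2])[[1,0]])))
q=pts([(177,123),(247,133)],.012);print("dock far edge",q.mean(0),q)
q=pts([(514,78),(593,82),(587,190),(510,186)],.07);print("console",q.mean(0),np.degrees(np.arctan2(*(q[0]+q[1]-q[2]-q[3])[[1,0]])))
E
```

```text
orange 58 [ 0.57057585 -0.06337572] ((571.8285522460938, -63.336021423339844), (19.371963500976562, 28.864940643310547), 1.5919146537780762) -96.72644481508769
red 86 [0.57059317 0.21313662] ((570.6190185546875, 212.91964721679688), (14.959022521972656, 57.622100830078125), 81.20391082763672) 170.88652406261093
marks 13 [ 0.59996296 -0.23909738] ((599.259765625, -232.13401794433594), (78.93045806884766, 3.786532163619995), 89.02741241455078) -91.925990634914
plate [ 0.57636068 -0.02397139  0.005     ] 0.14108655560141334 0.060469284642493 84.99958771623658
dock far edge [0.61929637 0.20452454 0.012     ] [[0.62455284 0.25123097 0.012     ]
 [0.6140399  0.15781811 0.012     ]]
console [ 0.61359756 -0.23475919  0.07      ] -1.490981649951761
```

```bash
python3 - <<'E'
from h import *
print(goal([.585,-.045,.25],R.from_euler("xyz",[np.pi,0,np.radians(85)])))
s=snapshot("wrist");o=ctrl.observe();print(np.round(rotm().inv().apply(s["T"][:3,3]-o["position"]),3),np.round(rotm().as_matrix().T@s["T"][:3,:3],2).tolist())
E
```

```text
([0.553, -0.429, -0.0187], [-0.01, -0.0, -69.89])
[ 0.076  0.001 -0.142] [[-0.0, -0.96, -0.3], [1.0, -0.0, -0.0], [0.0, -0.3, 0.96]]
```

{"op": "move_arm", "data": {
  "increments": [
    {"fingers": 0.085,"dp": [0.553,-0.429,-0.019],"rotation": [0,0,-69.9]},
    {"fingers": 0.085,"dp": [0.553,-0.429,-0.019],"rotation": [0,0,-69.9]},
    {"fingers": 0.085,"dp": [0.553,-0.429,-0.019],"rotation": [0,0,-69.9]},
    {"fingers": 0.085,"dp": [0.553,-0.429,-0.019],"rotation": [0,0,-69.9]},
    {"fingers": 0.085,"dp": [0.553,-0.429,-0.019],"rotation": [0,0,-69.9]},
    {"fingers": 0.085,"dp": [0.553,-0.429,-0.019],"rotation": [0,0,-69.9]},
    {"fingers": 0.085,"dp": [0.553,-0.429,-0.019],"rotation": [0,0,-69.9]},
    {"fingers": 0.085,"dp": [0.553,-0.429,-0.019],"rotation": [0,0,-69.9]}
  ]
}}

```text
clock: 1.67
position: [0.3647, -0.3358, 0.2407]
tool_rot: [3.141, 0.001, 1.27]
wrist_force: [0.3, -0.9, -0.5]
width: 0.0851
grasp_force: 0.0
```

```bash
python3 - <<'E'
from h import *
print(goal([.585,-.045,.25],R.from_euler("xyz",[np.pi,0,np.radians(85)])))
E
```

```text
([0.343, 0.1242, -0.0095], [0.02, 0.04, -12.25])
```

{"op": "move_arm", "data": {
  "increments": [
    {"fingers": 0.085,"dp": [0.343,0.124,-0.009],"rotation": [0,0,-12.2]},
    {"fingers": 0.085,"dp": [0.343,0.124,-0.009],"rotation": [0,0,-12.2]},
    {"fingers": 0.085,"dp": [0.343,0.124,-0.009],"rotation": [0,0,-12.2]},
    {"fingers": 0.085,"dp": [0.343,0.124,-0.009],"rotation": [0,0,-12.2]},
    {"fingers": 0.085,"dp": [0.343,0.124,-0.009],"rotation": [0,0,-12.2]},
    {"fingers": 0.085,"dp": [0.343,0.124,-0.009],"rotation": [0,0,-12.2]},
    {"fingers": 0.085,"dp": [0.343,0.124,-0.009],"rotation": [0,0,-12.2]},
    {"fingers": 0.085,"dp": [0.343,0.124,-0.009],"rotation": [0,0,-12.2]}
  ]
}}

```text
clock: 2.33
position: [0.5675, -0.0714, 0.2488]
tool_rot: [3.141, 0.0, 1.476]
wrist_force: [0.4, -0.4, 0.1]
width: 0.085
grasp_force: 0.0
```

{"op": "move_arm", "data": {
  "increments": [
    {"fingers": 0.085,"dp": [0,0,0],"rotation": [0,0,0]},
    {"fingers": 0.085,"dp": [0,0,0],"rotation": [0,0,0]},
    {"fingers": 0.085,"dp": [0,0,0],"rotation": [0,0,0]}
  ]
}}

```text
clock: 2.58
position: [0.5664, -0.0733, 0.2483]
tool_rot: [-3.141, 0.0, 1.477]
wrist_force: [-0.3, -1.0, -0.8]
width: 0.0852
grasp_force: 0.0
```

```bash
python3 - <<'E'
from h import *
print(goal([.585,-.045,.25],R.from_euler("xyz",[np.pi,0,np.radians(85)])))
s=snapshot("wrist");im=s["pixels"];cv2.imwrite("pics/w1.png",im)
b=blob(im,5,20,150,100,(0,0,512,384));print(len(b),b.min(0),b.max(0),b.mean(0))
g=[.572,-.065];t=np.radians(85);c,sn=np.cos(t),np.sin(t)
P=[[g[0]+c*x-sn*y,g[1]+sn*x+c*y,.005] for x in(-27,113) for y in(-30,30)]
P=[[g[0]+(c*x-sn*y)/1000,g[1]+(sn*x+c*y)/1000,.005] for x,y in((-27,-30),(-27,30),(113,30),(113,-30),(51,-13),(51,13),(101,13),(101,-13))]
print(pix(s,P).round(0).tolist())
E
```

```text
([0.0299, 0.0159, -0.0017], [-0.03, 0.01, -0.38])
91 [256.   7.] [393. 176.] [270.1099  141.54945]
[[285.0, 176.0], [242.0, 176.0], [239.0, 67.0], [287.0, 66.0], [273.0, 118.0], [253.0, 118.0], [253.0, 77.0], [273.0, 77.0]]
```

View pics/w1.png

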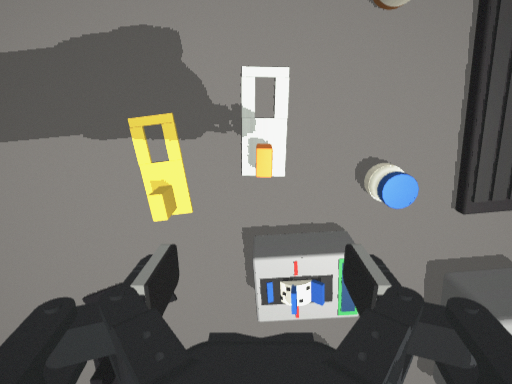

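The wrist view shows the steel plate at corners (241,67),(289,68),(286,177),(241,176), within 2 px of my prediction, nose up in the picture. Refine grip to (0.573,-0.065), yaw 84.5°.

```bash
cat >> h.py <<'E'
def toolR(yaw,pitch): # yaw of plate x (deg), pitch: fingers tipped towards the nose (deg)
    return R.from_euler("z",yaw,degrees=True)*R.from_euler("x",180,degrees=True)*R.from_euler("y",pitch,degrees=True)
def tcp(G,Rt,back=0): return np.array(G)+Rt.apply([0,0,ctrl.grip_depth-back])
E
python3 - <<'E'
from h import *
Rt=toolR(84.5,15)
for b in(.08,0): print(goal(tcp([.573,-.065,.033],Rt,b),Rt),tcp([.573,-.065,.033],Rt,b))
E
```

```text
([-0.0062, 0.006, 0.1562], [-0.03, 15.02, 0.04]) [ 0.57147935 -0.08079257  0.09221125]
([0.0145, 0.006, 0.2334], [-0.03, 15.02, 0.04]) [ 0.57346389 -0.06018237  0.01493719]
```

{"op": "move_arm", "data": {
  "increments": [
    {"fingers": 0.055,"dp": [-0.006,0.006,0.04],"rotation": [0,7,0]},
    {"fingers": 0.055,"dp": [-0.006,0.006,0.08],"rotation": [0,14,0]},
    {"fingers": 0.055,"dp": [-0.006,0.006,0.12],"rotation": [0,15,0]},
    {"fingers": 0.055,"dp": [-0.006,0.006,0.156],"rotation": [0,15,0]},
    {"fingers": 0.055,"dp": [-0.006,0.006,0.156],"rotation": [0,15,0]},
    {"fingers": 0.055,"dp": [0.003,0.006,0.19],"rotation": [0,15,0]},
    {"fingers": 0.055,"dp": [0.01,0.006,0.217],"rotation": [0,15,0]},
    {"fingers": 0.055,"dp": [0.0145,0.006,0.2334],"rotation": [0,15,0]}
  ],
  "newtons": 80
}}

```text
clock: 3.3
position: [0.5738, -0.0591, 0.015]
tool_rot: [-3.141, -0.261, 1.476]
wrist_force: [0.5, -0.8, -0.3]
width: 0.0548
grasp_force: 0.0
```

{"op": "move_arm", "data": {
  "increments": [
    {"fingers": 0.055,"dp": [0,0,0],"rotation": [0,0,0]},
    {"fingers": 0.0,"dp": [0,0,0],"rotation": [0,0,0]},
    {"fingers": 0.0,"dp": [0,0,0],"rotation": [0,0,0]},
    {"fingers": 0.0,"dp": [0,0,0],"rotation": [0,0,0]},
    {"fingers": 0.0,"dp": [0,0,0],"rotation": [0,0,0]},
    {"fingers": 0.0,"dp": [0,0,0],"rotation": [0,0,0]}
  ]
}}

```text
clock: 3.8
position: [0.575, -0.0601, 0.0174]
tool_rot: [3.139, -0.261, 1.477]
wrist_force: [-3.9, -2.6, 15.5]
width: 0.019
grasp_force: 78.4
```

```bash
python3 - <<'E'
from h import *
Rt=toolR(84.5,15)
print(goal(tcp([.573,-.065,.033],Rt),Rt))
E
```

```text
([-0.0009, -0.0015, 0.0023], [0.12, 0.06, 0.11])
```

```bash
cat >> h.py <<'E'
import json,os
if os.path.exists("rel.json"): REL=np.array(json.load(open("rel.json"))) # latch_grip in tool frame
PT=15. # plate tilt in tool: tool pitch when plate level
def plate_goal(G,yaw,tilt,ret=False):
    """TCP move to put latch_grip at G with plate yaw (deg) and nose-down tilt (deg)"""
    Rt=toolR(yaw,PT-tilt); return goal(np.array(G)-Rt.apply(REL),Rt)
E
python3 - <<'E'
import h;from h import *
o=ctrl.observe();r=rotm();rel=r.inv().apply(np.array([.573,-.065,.030])-o["position"]);rel[1]=0
json.dump(rel.tolist(),open("rel.json","w"));print(rel);h.REL=rel
print(plate_goal([.573,-.065,.2],84.5,0))
print(plate_goal([.43,.2,.2],-8,0))
E
```

```text
[-0.00167204  0.         -0.01346408]
([0.0439, -0.0011, -0.1643], [0.12, 0.06, 0.11])
([0.2806, -0.1634, -0.1015], [-23.81, -0.08, 89.46])
```

{"op": "move_arm", "data": {
  "increments": [
    {"fingers": 0.0,"dp": [0.005,0,-0.02],"rotation": [0,0,0]},
    {"fingers": 0.0,"dp": [0.015,0,-0.055],"rotation": [0,0,0]},
    {"fingers": 0.0,"dp": [0.026,0,-0.095],"rotation": [0,0,0]},
    {"fingers": 0.0,"dp": [0.036,0,-0.135],"rotation": [0,0,0]},
    {"fingers": 0.0,"dp": [0.044,0,-0.164],"rotation": [0,0,0]},
    {"fingers": 0.0,"dp": [0.044,0,-0.164],"rotation": [0,0,0]}
  ]
}}

```text
clock: 4.3
position: [0.5766, -0.0596, 0.1924]
tool_rot: [3.132, -0.259, 1.479]
wrist_force: [1.9, 0.0, -2.0]
width: 0.019
grasp_force: 78.9
```

```bash
python3 - <<'E'
from h import *
s=snapshot("wrist");cv2.imwrite("pics/w2.png",s["pixels"])
r=rotm();p=np.array(ctrl.observe()["position"]);Rp=r*R.from_euler("y",-PT,degrees=True)*R.from_euler("x",180,degrees=True)
G=p+r.apply(REL)
P=[G+Rp.apply(np.array([x,y,-25])/1000) for x,y in((-27,-30),(-27,30),(113,30),(113,-30),(51,-13),(51,13),(101,13),(101,-13))]
print(G,pix(s,P).round(0).tolist())
print(plate_goal([.43,.2,.2],-8,0))
E
```

```text
[ 0.57488425 -0.06482857  0.20170519] [[306.0, 294.0], [208.0, 294.0], [206.0, 62.0], [307.0, 62.0], [278.0, 166.0], [235.0, 166.0], [235.0, 82.0], [279.0, 82.0]]
([0.2363, -0.1643, 0.0634], [-23.59, -0.2, 89.52])
```

View pics/w2.png

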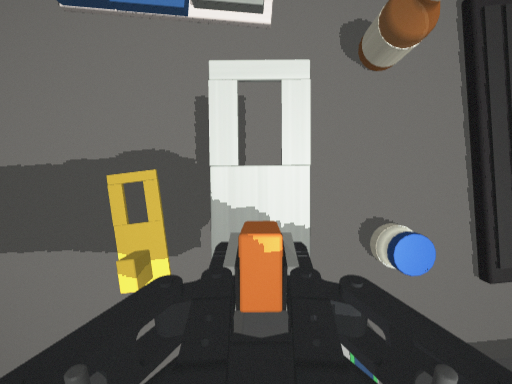

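The wrist view shows the plate held straight (nose end at v≈60, eye 238–282 × 80–165), matching the predicted model within ~2 px.

{"op": "move_arm", "data": {
  "increments": [
    {"fingers": 0.0,"dp": [0.236,-0.164,0.063],"rotation": [-23.6,-0.2,89.5]},
    {"fingers": 0.0,"dp": [0.236,-0.164,0.063],"rotation": [-23.6,-0.2,89.5]},
    {"fingers": 0.0,"dp": [0.236,-0.164,0.063],"rotation": [-23.6,-0.2,89.5]},
    {"fingers": 0.0,"dp": [0.236,-0.164,0.063],"rotation": [-23.6,-0.2,89.5]},
    {"fingers": 0.0,"dp": [0.236,-0.164,0.063],"rotation": [-23.6,-0.2,89.5]},
    {"fingers": 0.0,"dp": [0.236,-0.164,0.063],"rotation": [-23.6,-0.2,89.5]},
    {"fingers": 0.0,"dp": [0.236,-0.164,0.063],"rotation": [-23.6,-0.2,89.5]},
    {"fingers": 0.0,"dp": [0.236,-0.164,0.063],"rotation": [-23.6,-0.2,89.5]}
  ]
}}

```text
clock: 5.02
position: [0.4437, 0.1805, 0.1848]
tool_rot: [-3.141, -0.252, 0.66]
wrist_force: [-0.1, 0.1, -2.5]
width: 0.0195
grasp_force: 79.0
```

```bash
python3 - <<'E'
from h import *
print(plate_goal([.43,.2,.2],-8,0),ctrl.observe()["q"])
E
```

```text
([0.0052, -0.0202, -0.0014], [-11.69, 0.55, 44.3]) [ 0.1526911   0.12770982 -0.59509596  2.16732335  0.02330807  0.62288949
 -1.35788764]
```

{"op": "move_arm", "data": {
  "increments": [
    {"fingers": 0.0,"dp": [0.005,-0.02,-0.001],"rotation": [-11.7,0.5,44.3]},
    {"fingers": 0.0,"dp": [0.005,-0.02,-0.001],"rotation": [-11.7,0.5,44.3]},
    {"fingers": 0.0,"dp": [0.005,-0.02,-0.001],"rotation": [-11.7,0.5,44.3]},
    {"fingers": 0.0,"dp": [0.005,-0.02,-0.001],"rotation": [-11.7,0.5,44.3]},
    {"fingers": 0.0,"dp": [0.005,-0.02,-0.001],"rotation": [-11.7,0.5,44.3]},
    {"fingers": 0.0,"dp": [0.005,-0.02,-0.001],"rotation": [-11.7,0.5,44.3]},
    {"fingers": 0.0,"dp": [0.005,-0.02,-0.001],"rotation": [-11.7,0.5,44.3]},
    {"fingers": 0.0,"dp": [0.005,-0.02,-0.001],"rotation": [-11.7,0.5,44.3]}
  ]
}}

```text
clock: 5.68
position: [0.436, 0.1986, 0.1869]
tool_rot: [-3.142, -0.261, -0.143]
wrist_force: [0.0, 0.2, -2.9]
width: 0.0192
grasp_force: 78.9
```

```bash
python3 - <<'E'
from h import *
print(plate_goal([.43,.2,.2],-8,0),np.round(ctrl.observe()["q"],2))
s=snapshot("wrist");im=s["pixels"];cv2.imwrite("pics/w3.png",im)
b=blob(im,172,8,150,80,(0,0,512,384));print(len(b),b.min(0),b.max(0))
w=proj(s,b,.062)[:,:2];rc=cv2.minAreaRect((w*1000).astype(np.float32));d=w-w.mean(0);vv=np.linalg.svd(d,full_matrices=False)[2][0]
print(w.mean(0),rc,np.degrees(np.arctan2(vv[1],vv[0])))
E
```

```text
([-0.0009, -0.0005, -0.0008], [0.04, 0.06, -0.18]) [-0.14  0.13 -0.5   2.15  0.38  0.72 -2.6 ]
63 [219.  56.] [234.  59.]
[0.59773589 0.20865308] ((597.7421875, 208.5385284423828), (14.580415725708008, 2.8625216484069824), 81.80469512939453) -98.70262606262087
```

View pics/w3.png

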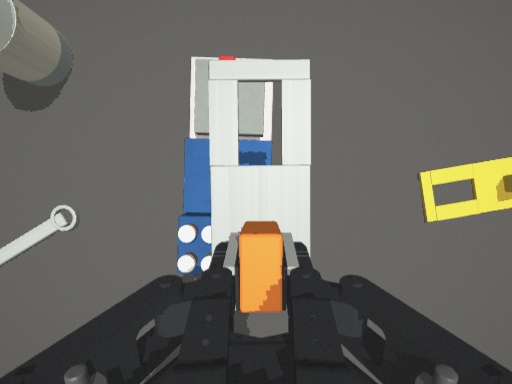

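The picture shows the dock below the plate, with the far end of the red head peeking out at (219–234, 56), consistent with the stud at (0.570,0.213) and a plate yaw of about −8.5°.

```bash
cat >> h.py <<'E'
STUD=np.array([.570,.2135]);Y=-8.5
def edge_goal(ue,ze,th,Yw=None):
    t=np.radians(th);y=np.radians(Y);u=ue-.101*np.cos(t)+.03*np.sin(t)
    return plate_goal([STUD[0]+u*np.cos(y),STUD[1]+u*np.sin(y),ze+.101*np.sin(t)+.03*np.cos(t)],Y,th)
E
python3 - <<'E'
from h import *
print(edge_goal(.036,.11,38))
E
```

```text
([0.0975, -0.0332, 0.0302], [0.09, -37.91, 0.77])
```

{"op": "move_arm", "data": {
  "increments": [
    {"fingers": 0.0,"dp": [0.02,-0.007,-0.002],"rotation": [0,-6.3,0.1]},
    {"fingers": 0.0,"dp": [0.04,-0.014,0.002],"rotation": [0,-12.6,0.3]},
    {"fingers": 0.0,"dp": [0.06,-0.021,0.008],"rotation": [0,-19,0.4]},
    {"fingers": 0.0,"dp": [0.075,-0.028,0.016],"rotation": [0,-25.3,0.5]},
    {"fingers": 0.0,"dp": [0.09,-0.033,0.025],"rotation": [0,-32,0.7]},
    {"fingers": 0.0,"dp": [0.0975,-0.033,0.03],"rotation": [0,-37.9,0.8]},
    {"fingers": 0.0,"dp": [0.0975,-0.033,0.03],"rotation": [0,-37.9,0.8]},
    {"fingers": 0.0,"dp": [0.0975,-0.033,0.03],"rotation": [0,-37.9,0.8]}
  ]
}}

```text
clock: 6.4
position: [0.5425, 0.216, 0.181]
tool_rot: [-3.14, 0.404, -0.147]
wrist_force: [-1.6, 0.3, -1.2]
width: 0.0187
grasp_force: 79.0
```

```bash
python3 - <<'E'
from h import *
print(edge_goal(.036,.11,38),np.round(ctrl.observe()["q"],2))
s=snapshot("wrist");im=s["pixels"];cv2.imwrite("pics/w4.png",im)
r=rotm();p=np.array(ctrl.observe()["position"]);Rp=r*R.from_euler("y",-PT,degrees=True)*R.from_euler("x",180,degrees=True)
G=p+r.apply(REL)
print("eye",pix(s,[G+Rp.apply(np.array([x,y,-25])/1000) for x,y in((51,-13),(51,13),(101,13),(101,-13))]).round(0).tolist())
y=np.radians(Y);c,sn=np.cos(y),np.sin(y)
print("head",pix(s,[[STUD[0]+c*u-sn*v,STUD[1]+sn*u+c*v,.062] for u,v in((-.03,-.008),(-.03,.008),(.03,.008),(.03,-.008))]).round(0).tolist())
b=blob(im,172,8,150,80,(0,0,512,384));rc=cv2.minAreaRect(b);print(len(b),b.min(0),b.max(0))
w=proj(s,b,.062)[:,:2];rc=cv2.minAreaRect((w*1000).astype(np.float32));print(rc,w.mean(0))
E
```

```text
([-0.0019, -0.0016, -0.0011], [-0.09, 0.15, 0.07]) [-0.02  0.65 -0.48  1.48  0.06  1.4  -2.19]
eye [[281.0, 170.0], [237.0, 170.0], [237.0, 85.0], [281.0, 85.0]]
head [[268.0, 144.0], [250.0, 144.0], [248.0, 73.0], [269.0, 73.0]]
1160 [249.  82.] [269. 142.]
((567.86767578125, 214.08056640625), (15.335277557373047, 51.91069030761719), 80.0153579711914) [0.56991072 0.21392665]
```

View pics/w4.png

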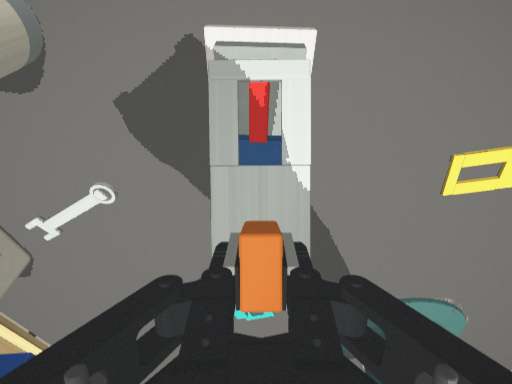

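Head (249–269 × 82–142) sits centred in the eye (238–282 × 80–165): good alignment. Descend.

```bash
python3 - <<'E'
from h import *
for a in((.037,.043,38),(.012,.043,38)):print(edge_goal(*a))
E
```

```text
([0.0265, -0.0008, 0.0611], [-0.06, 0.01, 0.12])
([0.0035, -0.0008, 0.0709], [-0.06, 0.01, 0.12])
```

{"op": "move_arm", "data": {
  "increments": [
    {"fingers": 0.0,"dp": [0.005,-0.001,0.012],"rotation": [0,0,0.1]},
    {"fingers": 0.0,"dp": [0.011,-0.001,0.024],"rotation": [0,0,0.1]},
    {"fingers": 0.0,"dp": [0.016,-0.001,0.036],"rotation": [0,0,0.1]},
    {"fingers": 0.0,"dp": [0.021,-0.001,0.048],"rotation": [0,0,0.1]},
    {"fingers": 0.0,"dp": [0.025,-0.001,0.056],"rotation": [0,0,0.1]},
    {"fingers": 0.0,"dp": [0.0265,-0.001,0.061],"rotation": [0,0,0.1]},
    {"fingers": 0.0,"dp": [0.0265,-0.001,0.061],"rotation": [0,0,0.1]}
  ]
}}

```text
clock: 7.03
position: [0.5421, 0.2178, 0.1156]
tool_rot: [3.139, 0.402, -0.152]
wrist_force: [-0.7, 0.1, -2.1]
width: 0.0191
grasp_force: 79.0
```

```bash
python3 - <<'E'
from h import *
for a in((.037,.043,38),(.011,.043,38)):print(edge_goal(*a))
s=snapshot("wrist");im=s["pixels"];cv2.imwrite("pics/w5.png",im[20:220,160:360])
s=snapshot("scene");cv2.imwrite("pics/s5.png",s["pixels"])
a=cv2.resize(im[20:220,160:360],(400,400),interpolation=cv2.INTER_CUBIC);b=cv2.resize(s["pixels"][100:220,250:370],(400,400),interpolation=cv2.INTER_CUBIC)
cv2.imwrite("pics/c5.png",np.hstack([a,b]))
E
```

```text
([0.0003, 0.0001, -0.0004], [0.07, 0.04, -0.19])
([-0.0236, 0.0002, 0.0098], [0.07, 0.04, -0.19])
```

View pics/c5.png

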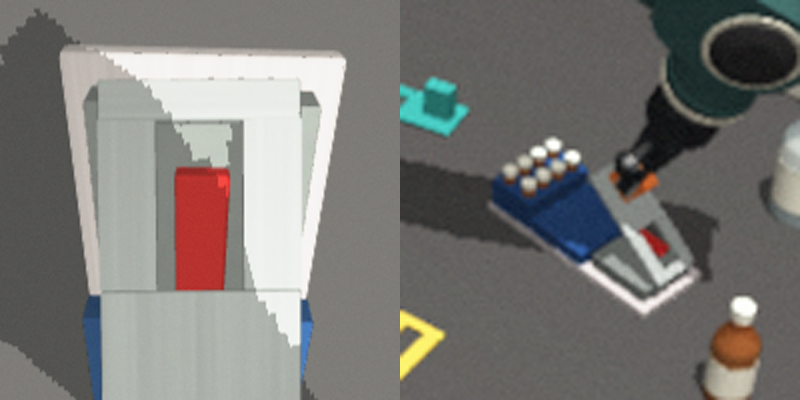

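The eye is over the head with no contact, head's far end well clear of the eye's nose-side edge. Slide in.

{"op": "move_arm", "data": {
  "increments": [
    {"fingers": 0.0,"dp": [-0.006,0,0.0025],"rotation": [0,0,-0.1]},
    {"fingers": 0.0,"dp": [-0.012,0,0.005],"rotation": [0,0,-0.2]},
    {"fingers": 0.0,"dp": [-0.018,0,0.0075],"rotation": [0,0,-0.2]},
    {"fingers": 0.0,"dp": [-0.022,0,0.009],"rotation": [0,0,-0.2]},
    {"fingers": 0.0,"dp": [-0.0236,0,0.0098],"rotation": [0,0,-0.2]},
    {"fingers": 0.0,"dp": [-0.0236,0,0.0098],"rotation": [0,0,-0.2]}
  ]
}}

```text
clock: 7.63
position: [0.517, 0.2219, 0.1173]
tool_rot: [3.141, 0.4, -0.148]
wrist_force: [-0.2, 0.3, -2.4]
width: 0.0191
grasp_force: 79.0
```

```bash
python3 - <<'E'
from h import *
for a in((.011,.043,32),(.011,.043,26),(.011,.042,20),(.0115,.041,15),(.012,.039,10),(.0125,.037,5),(.013,.035,0),(.013,.031,0)):print(edge_goal(*a))
E
```

```text
([-0.0035, 0.0004, 0.0109], [0.04, 5.94, 0.03])
([-0.0063, 0.0004, 0.0207], [0.04, 11.94, 0.03])
([-0.0078, 0.0004, 0.0317], [0.03, 17.94, 0.03])
([-0.0076, 0.0004, 0.0409], [0.03, 22.94, 0.03])
([-0.0064, 0.0004, 0.051], [0.03, 27.94, 0.03])
([-0.0044, 0.0004, 0.0611], [0.03, 32.94, 0.04])
([-0.0016, 0.0004, 0.0712], [0.03, 37.94, 0.04])
([-0.0001, 0.0004, 0.0748], [0.03, 37.94, 0.04])
```

{"op": "move_arm", "data": {
  "increments": [
    {"fingers": 0.0,"dp": [-0.0018,0,0.0055],"rotation": [0,3,0]},
    {"fingers": 0.0,"dp": [-0.0035,0,0.011],"rotation": [0,6,0]},
    {"fingers": 0.0,"dp": [-0.005,0,0.016],"rotation": [0,9,0]},
    {"fingers": 0.0,"dp": [-0.0063,0,0.0207],"rotation": [0,12,0]},
    {"fingers": 0.0,"dp": [-0.007,0,0.026],"rotation": [0,15,0]},
    {"fingers": 0.0,"dp": [-0.0078,0,0.0317],"rotation": [0,18,0]},
    {"fingers": 0.0,"dp": [-0.0076,0,0.0409],"rotation": [0,23,0]},
    {"fingers": 0.0,"dp": [-0.0076,0,0.0409],"rotation": [0,23,0]}
  ]
}}

```text
clock: 8.3
position: [0.4921, 0.2259, 0.0815]
tool_rot: [3.141, -0.004, -0.145]
wrist_force: [0.4, 0.5, -1.4]
width: 0.0193
grasp_force: 78.9
```

```bash
python3 - <<'E'
from h import *
for a in((.012,.039,10),(.0125,.037,5),(.013,.035,0),(.013,.0315,0)):print(edge_goal(*a))
im=snapshot("wrist")["pixels"];s=snapshot("scene")
a=cv2.resize(im[20:220,160:360],(400,400),interpolation=cv2.INTER_CUBIC);b=cv2.resize(s["pixels"][100:220,250:370],(400,400),interpolation=cv2.INTER_CUBIC)
cv2.imwrite("pics/c6.png",np.hstack([a,b]))
E
```

```text
([-0.0005, 0.0007, 0.0087], [0.04, 4.78, 0.19])
([-0.0027, 0.0007, 0.0188], [0.03, 9.78, 0.19])
([-0.0041, 0.0007, 0.0291], [0.03, 14.78, 0.2])
([-0.0041, 0.0007, 0.0326], [0.03, 14.78, 0.2])
```

View pics/c6.png

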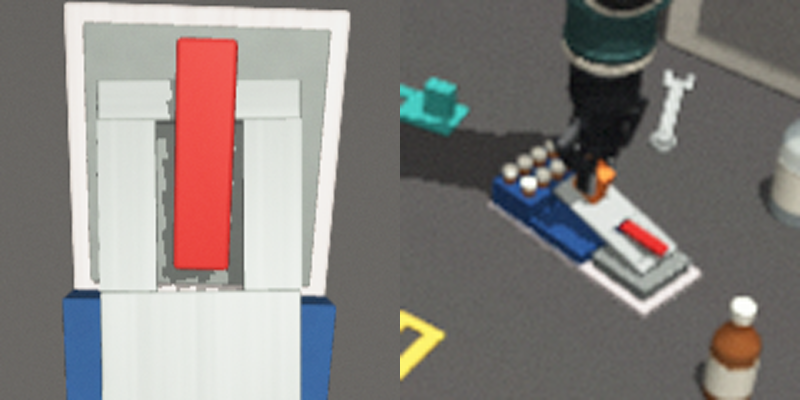

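The head now lies over the nose bar (v 38–268 in the crop) and the eye's handle-side edge (291) clears its near end. Level and lower.

{"op": "move_arm", "data": {
  "increments": [
    {"fingers": 0.0,"dp": [-0.0005,0.0005,0.0087],"rotation": [0,4.8,0.2]},
    {"fingers": 0.0,"dp": [-0.0027,0.0005,0.0188],"rotation": [0,9.8,0.2]},
    {"fingers": 0.0,"dp": [-0.004,0.0005,0.025],"rotation": [0,14.8,0.2]},
    {"fingers": 0.0,"dp": [-0.004,0.0005,0.029],"rotation": [0,14.8,0.2]},
    {"fingers": 0.0,"dp": [-0.004,0.0005,0.031],"rotation": [0,14.8,0.2]},
    {"fingers": 0.0,"dp": [-0.004,0.0005,0.0325],"rotation": [0,14.8,0.2]},
    {"fingers": 0.0,"dp": [-0.004,0.0005,0.0325],"rotation": [0,14.8,0.2]}
  ]
}}

```text
clock: 8.98
position: [0.4916, 0.2252, 0.0499]
tool_rot: [3.141, -0.259, -0.152]
wrist_force: [-0.3, 0.5, -2.0]
width: 0.0188
grasp_force: 78.9
```

```bash
python3 - <<'E'
from h import *
print(edge_goal(.013,.030,0),ctrl.observe()["wrist_force"],ctrl.observe()["wrist_torque"])
E
```

```text
([-0.0041, 0.0, 0.0015], [0.07, 0.19, -0.22]) [-0.25246825  0.53476888 -2.04545652] [0.03207181 0.39257047 0.00517412]
```

{"op": "move_arm", "data": {
  "increments": [
    {"fingers": 0.0,"dp": [-0.002,0,0.0005],"rotation": [0,0.2,0]},
    {"fingers": 0.0,"dp": [-0.004,0,0.0015],"rotation": [0,0.2,0]},
    {"fingers": 0.0,"dp": [-0.0042,0,0.0022],"rotation": [0,0.2,0]},
    {"fingers": 0.0,"dp": [-0.0042,0,0.0022],"rotation": [0,0.2,0]}
  ]
}}

```text
clock: 9.32
position: [0.4878, 0.2254, 0.0474]
tool_rot: [-3.142, -0.263, -0.153]
wrist_force: [-4.8, -3.7, 14.8]
width: 0.0192
grasp_force: 81.4
```

{"op": "move_arm", "data": {
  "increments": [
    {"fingers": 0.0,"dp": [0.0001,0,-0.0006],"rotation": [0,0,0]},
    {"fingers": 0.03,"dp": [0.0001,0,-0.0006],"rotation": [0,0,0]},
    {"fingers": 0.05,"dp": [0.0001,0,-0.0006],"rotation": [0,0,0]},
    {"fingers": 0.05,"dp": [0.0001,0,-0.0006],"rotation": [0,0,0]},
    {"fingers": 0.05,"dp": [0,0,-0.02],"rotation": [0,0,0]},
    {"fingers": 0.05,"dp": [0,0,-0.05],"rotation": [0,0,0]},
    {"fingers": 0.05,"dp": [0,0,-0.09],"rotation": [0,0,0]},
    {"fingers": 0.05,"dp": [0,0,-0.13],"rotation": [0,0,0]}
  ]
}}

```text
clock: 9.98
position: [0.4528, 0.2306, 0.173]
tool_rot: [3.141, -0.261, -0.151]
wrist_force: [-0.1, 0.8, -0.4]
width: 0.0499
grasp_force: 0.0
```

```bash
python3 - <<'E'
from h import *
print(np.round(ctrl.observe()["q"],2))
s=snapshot("wrist");im=s["pixels"]
t=snapshot("top");
a=cv2.resize(im[:,112:400],(400,533));b=cv2.resize(t["pixels"][115:175,280:355],(400,320),interpolation=cv2.INTER_CUBIC);b=np.vstack([b,np.zeros((213,400,3),np.uint8)])
c=np.hstack([a,b]);cv2.imwrite("pics/c7.png",c)
E
```

```text
[-0.45  0.2  -0.21  2.1   0.36  0.7  -2.64]
```

View pics/c7.png

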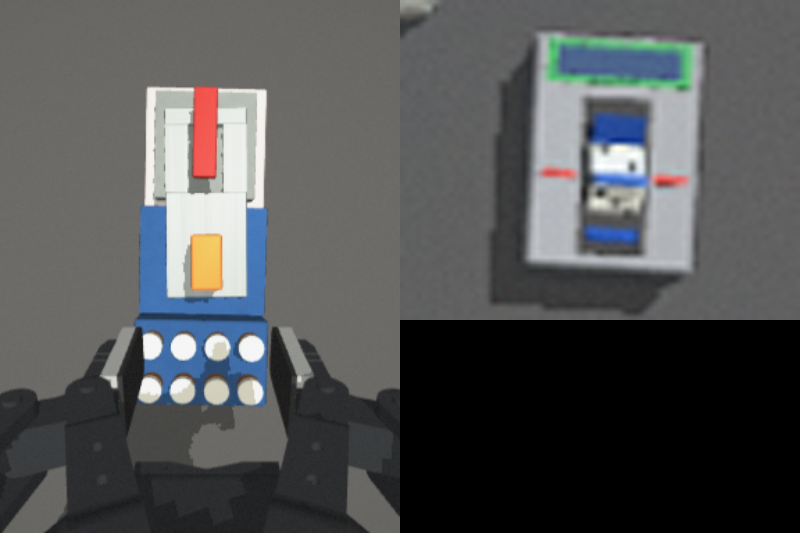

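The plate lies flat with the neck in the eye, handle toward the vials, released. The wheel in the top view has a tooth near the red marks; go there for a close look.

```bash
cat >> h.py <<'E'
AX=np.array([.599,-.233]);CY=-1.7
def con_goal(x,z,y=0.):
    a=np.radians(CY);p=[AX[0]+x*np.cos(a)-y*np.sin(a),AX[1]+x*np.sin(a)+y*np.cos(a),z]
    return goal(p,toolR(CY,0))
E
python3 - <<'E'
from h import *
print(con_goal(0,.19))
E
```

```text
([0.2086, 0.4388, 0.0422], [0.62, -15.38, -6.92])
```

{"op": "move_arm", "data": {
  "increments": [
    {"fingers": 0.0,"dp": [0.209,0.439,0.042],"rotation": [0.6,-15.4,-6.9]},
    {"fingers": 0.0,"dp": [0.209,0.439,0.042],"rotation": [0.6,-15.4,-6.9]},
    {"fingers": 0.0,"dp": [0.209,0.439,0.042],"rotation": [0.6,-15.4,-6.9]},
    {"fingers": 0.0,"dp": [0.209,0.439,0.042],"rotation": [0.6,-15.4,-6.9]},
    {"fingers": 0.0,"dp": [0.209,0.439,0.042],"rotation": [0.6,-15.4,-6.9]},
    {"fingers": 0.0,"dp": [0.209,0.439,0.042],"rotation": [0.6,-15.4,-6.9]},
    {"fingers": 0.0,"dp": [0.209,0.439,0.042],"rotation": [0.6,-15.4,-6.9]},
    {"fingers": 0.0,"dp": [0.209,0.439,0.042],"rotation": [0.6,-15.4,-6.9]}
  ]
}}

```text
clock: 10.75
position: [0.5397, -0.0477, 0.1796]
tool_rot: [3.137, 0.007, -0.031]
wrist_force: [0.6, 1.0, -0.0]
width: 0.0002
grasp_force: 0.0
```

```bash
python3 - <<'E'
from h import *
print(con_goal(0,.19))
E
```

```text
([0.065, 0.1834, -0.01], [0.29, 0.4, -0.1])
```

{"op": "move_arm", "data": {
  "increments": [
    {"fingers": 0.0,"dp": [0.065,0.183,-0.01],"rotation": [0.3,0.4,0]},
    {"fingers": 0.0,"dp": [0.065,0.183,-0.01],"rotation": [0.3,0.4,0]},
    {"fingers": 0.0,"dp": [0.065,0.183,-0.01],"rotation": [0.3,0.4,0]},
    {"fingers": 0.0,"dp": [0.065,0.183,-0.01],"rotation": [0.3,0.4,0]},
    {"fingers": 0.0,"dp": [0.065,0.183,-0.01],"rotation": [0.3,0.4,0]},
    {"fingers": 0.0,"dp": [0.065,0.183,-0.01],"rotation": [0.3,0.4,0]},
    {"fingers": 0.0,"dp": [0.065,0.183,-0.01],"rotation": [0.3,0.4,0]}
  ]
}}

```text
clock: 11.33
position: [0.5986, -0.232, 0.1893]
tool_rot: [-3.141, 0.001, -0.034]
wrist_force: [-0.0, 1.8, 0.0]
width: -0.0002
grasp_force: 0.0
```

```bash
python3 - <<'E'
from h import *
print(con_goal(0,.19))
s=snapshot("wrist");im=s["pixels"];cv2.imwrite("pics/w8.png",im)
a=np.radians(CY)
W=lambda x,y,z:[AX[0]+x*np.cos(a)-y*np.sin(a),AX[1]+x*np.sin(a)+y*np.cos(a),z]
print(pix(s,[W(0,0,.07),W(.085,.05,.07),W(.085,-.05,.07),W(-.055,.05,.07),W(-.055,-.05,.07)]).round(0).tolist())
c=cv2.resize(im[90:310,150:370],(600,600),interpolation=cv2.INTER_CUBIC);cv2.imwrite("pics/c8.png",c)
b=blob(im,172,8,120,80,(150,60,370,320));w=proj(s,b,.07)[:,:2]
for m in(b[:,0]<258,b[:,0]>=258):print(m.sum(),b[m].mean(0),w[m].mean(0))
E
```

```text
([0.0005, 0.001, -0.0007], [-0.01, 0.05, -0.24])
[[261.0, 189.0], [203.0, 95.0], [319.0, 95.0], [212.0, 241.0], [311.0, 241.0]]
86 [226.81395 188.69768] [ 0.60034196 -0.20009434]
84 [296.  188.5] [ 0.59829142 -0.26616045]
```

View pics/c8.png

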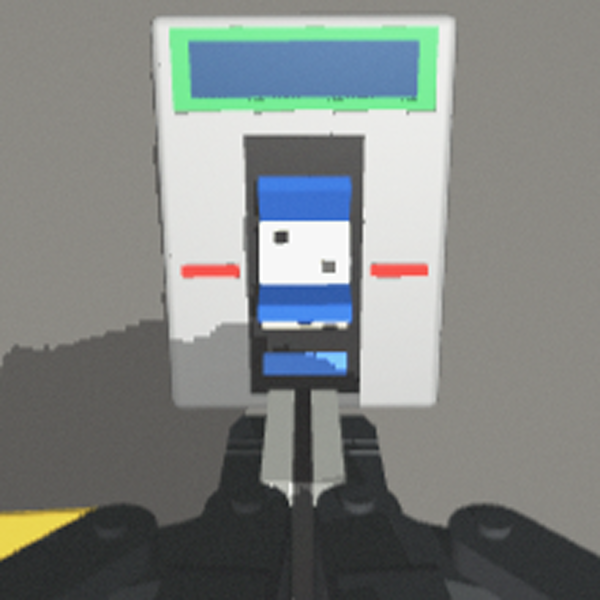

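Clean view: two-pip face is slightly off the top; far tooth spans crop rows 177–220, near tooth 285–322, red marks at row 270. Fit the angle.

```bash
cat >> h.py <<'E'
def wheel_rows(s,q):
    a=np.radians(CY);out=[]
    for n in range(-6,6):
        f=q+.524+n*1.0472
        if abs(f)>1.3: continue
        P=[]
        for r in(.0262,.042):
            for e in(-.003,.003):
                x=r*np.sin(f)+e*np.cos(f);z=.056+r*np.cos(f)-e*np.sin(f);P.append([AX[0]+x*np.cos(a),AX[1]+x*np.sin(a),z])
        v=pix(s,P)[:,1];out.append((round(np.degrees(f)),v.min().round(1),v.max().round(1)))
    return out
def bluerows(s):
    """rows of the blue bands on the wheel's middle columns"""
    a=np.radians(CY);u=int(pix(s,[[*AX,.09]])[0,0]);h=cv2.cvtColor(s["pixels"][:,u-13:u+14],cv2.COLOR_BGR2HSV)
    m=((h[...,0]>100)&(h[...,0]<125)&(h[...,1]>130)).mean(1)>.5
    e=np.flatnonzero(np.diff(np.r_[0,m.astype(int),0]));return e.reshape(-1,2)
E
python3 - <<'E'
from h import *
s=snapshot("wrist");print(bluerows(s).tolist())
for q in np.arange(.7,1.5,.1):print(round(q,2),wheel_rows(s,q))
for a in((-.045,.15),(-.045,.087),(.0,.087)):print(con_goal(*a))
E
```

```text
[[155, 171], [195, 208], [219, 228]]
0.7 [(-50, np.float64(208.6), np.float64(226.3)), (10, np.float64(184.4), np.float64(193.0)), (70, np.float64(146.0), np.float64(164.1))]
0.8 [(-44, np.float64(207.2), np.float64(225.1)), (16, np.float64(181.2), np.float64(188.2))]
0.9 [(-38, np.float64(205.6), np.float64(223.5)), (22, np.float64(176.3), np.float64(185.2))]
1.0 [(-33, np.float64(203.7), np.float64(221.3)), (27, np.float64(171.5), np.float64(182.3))]
1.1 [(-27, np.float64(201.6), np.float64(218.8)), (33, np.float64(167.0), np.float64(179.5))]
1.2 [(-21, np.float64(199.3), np.float64(215.8)), (39, np.float64(162.7), np.float64(176.7))]
1.3 [(-15, np.float64(196.9), np.float64(212.3)), (45, np.float64(158.7), np.float64(174.0))]
1.4 [(-70, np.float64(211.1), np.float64(227.3)), (-10, np.float64(194.2), np.float64(208.5)), (50, np.float64(155.1), np.float64(171.4))]
([-0.0446, 0.0037, 0.0397], [-0.05, 0.03, -0.04])
([-0.0446, 0.0038, 0.1027], [-0.05, 0.03, -0.04])
([0.0004, 0.0038, 0.1027], [-0.05, 0.03, -0.04])
```

q ≈ 1.395 (fits all bands), so two strokes are needed. Descend in front of the tooth and push.

{"op": "move_arm", "data": {
  "increments": [
    {"fingers": 0.0,"dp": [-0.03,0.002,0.01],"rotation": [0,0,0]},
    {"fingers": 0.0,"dp": [-0.045,0.003,0.035],"rotation": [0,0,0]},
    {"fingers": 0.0,"dp": [-0.045,0.003,0.065],"rotation": [0,0,0]},
    {"fingers": 0.0,"dp": [-0.045,0.003,0.09],"rotation": [0,0,0]},
    {"fingers": 0.0,"dp": [-0.045,0.003,0.1027],"rotation": [0,0,0]},
    {"fingers": 0.0,"dp": [-0.045,0.003,0.1027],"rotation": [0,0,0]}
  ]
}}

```text
clock: 11.93
position: [0.5527, -0.2302, 0.0851]
tool_rot: [-3.14, 0.003, -0.03]
wrist_force: [-0.3, 0.5, 0.3]
width: 0.0
grasp_force: 0.0
```

{"op": "move_arm", "data": {
  "increments": [
    {"fingers": 0.0,"dp": [0.008,0,0],"rotation": [0,0,0]},
    {"fingers": 0.0,"dp": [0.016,0,0],"rotation": [0,0,0]},
    {"fingers": 0.0,"dp": [0.023,0,0],"rotation": [0,0,0]},
    {"fingers": 0.0,"dp": [0.03,0,0],"rotation": [0,0,0]},
    {"fingers": 0.0,"dp": [0.036,0,0],"rotation": [0,0,0]},
    {"fingers": 0.0,"dp": [0.041,0,0],"rotation": [0,0,0]},
    {"fingers": 0.0,"dp": [0.045,0,0],"rotation": [0,0,0]},
    {"fingers": 0.0,"dp": [0.045,0,0],"rotation": [0,0,0]}
  ]
}}

```text
clock: 12.6
position: [0.5995, -0.2331, 0.0874]
tool_rot: [-3.141, -0.0, -0.031]
wrist_force: [0.0, -0.1, 0.4]
width: 0.0004
grasp_force: 0.0
```

{"op": "move_arm", "data": {
  "increments": [
    {"fingers": 0.0,"dp": [-0.003,0,0],"rotation": [0,0,0]},
    {"fingers": 0.0,"dp": [-0.003,0,-0.03],"rotation": [0,0,0]},
    {"fingers": 0.0,"dp": [-0.003,0,-0.07],"rotation": [0,0,0]},
    {"fingers": 0.0,"dp": [0,0,-0.103],"rotation": [0,0,0]},
    {"fingers": 0.0,"dp": [0,0,-0.103],"rotation": [0,0,0]},
    {"fingers": 0.0,"dp": [0,0,-0.103],"rotation": [0,0,0]}
  ]
}}

```text
clock: 13.1
position: [0.5994, -0.2336, 0.1927]
tool_rot: [3.141, -0.004, -0.031]
wrist_force: [-0.7, 0.7, -1.0]
width: -0.0001
grasp_force: 0.0
```

```bash
cat >> h.py <<'E'
def wheel_fit(s):
    """residual wheel angle modulo one step: best q in [0,1.047) and its misfit"""
    o=bluerows(s).ravel();best=[]
    for q in np.arange(0,1.047,.005):
        p=np.array([x[1:] for x in wheel_rows(s,q) if abs(x[0])<58]).ravel()
        best.append((np.mean([min(abs(o-v)) for v in p]),round(q,3)))
    return sorted(best)[:4],o.tolist()
E
python3 - <<'E'
from h import *
s=snapshot("wrist");print(wheel_fit(s));cv2.imwrite("pics/w9.png",s["pixels"])
for a in((-.045,.087),(.0,.087)):print(con_goal(*a))
E
```

```text
([(np.float64(0.25), np.float64(0.94)), (np.float64(0.2750000000000057), np.float64(0.945)), (np.float64(0.32499999999998863), np.float64(0.935)), (np.float64(0.32500000000000284), np.float64(0.95))], [175, 184, 205, 223])
([-0.0447, -0.0003, 0.1039], [0.0, -0.07, -0.09])
([0.0003, -0.0003, 0.1039], [0.0, -0.07, -0.09])
```

{"op": "move_arm", "data": {
  "increments": [
    {"fingers": 0.0,"dp": [-0.03,0,0.01],"rotation": [0,0,0]},
    {"fingers": 0.0,"dp": [-0.046,0,0.035],"rotation": [0,0,0]},
    {"fingers": 0.0,"dp": [-0.046,0,0.065],"rotation": [0,0,0]},
    {"fingers": 0.0,"dp": [-0.046,0,0.09],"rotation": [0,0,0]},
    {"fingers": 0.0,"dp": [-0.046,0,0.104],"rotation": [0,0,0]},
    {"fingers": 0.0,"dp": [-0.046,0,0.104],"rotation": [0,0,0]}
  ]
}}

```text
clock: 13.65
position: [0.5501, -0.2309, 0.0823]
tool_rot: [-3.139, 0.006, -0.031]
wrist_force: [-1.2, 0.1, -0.3]
width: -0.0
grasp_force: 0.0
```

{"op": "move_arm", "data": {
  "increments": [
    {"fingers": 0.0,"dp": [0.008,0,0],"rotation": [0,0,0]},
    {"fingers": 0.0,"dp": [0.016,0,0],"rotation": [0,0,0]},
    {"fingers": 0.0,"dp": [0.024,0,0],"rotation": [0,0,0]},
    {"fingers": 0.0,"dp": [0.031,0,0],"rotation": [0,0,0]},
    {"fingers": 0.0,"dp": [0.038,0,0],"rotation": [0,0,0]},
    {"fingers": 0.0,"dp": [0.044,0,0],"rotation": [0,0,0]},
    {"fingers": 0.0,"dp": [0.049,0,0],"rotation": [0,0,0]},
    {"fingers": 0.0,"dp": [0.049,0,0],"rotation": [0,0,0]}
  ]
}}

```text
clock: 14.32
position: [0.6029, -0.2331, 0.0864]
tool_rot: [-3.141, -0.001, -0.031]
wrist_force: [0.1, 0.4, 0.2]
width: -0.0005
grasp_force: 0.0
```

{"op": "move_arm", "data": {
  "increments": [
    {"fingers": 0.0,"dp": [-0.003,0,0],"rotation": [0,0,0]},
    {"fingers": 0.0,"dp": [-0.003,0,-0.03],"rotation": [0,0,0]},
    {"fingers": 0.0,"dp": [-0.003,0,-0.07],"rotation": [0,0,0]},
    {"fingers": 0.0,"dp": [-0.003,0,-0.103],"rotation": [0,0,0]},
    {"fingers": 0.0,"dp": [-0.003,0,-0.103],"rotation": [0,0,0]},
    {"fingers": 0.0,"dp": [-0.003,0,-0.103],"rotation": [0,0,0]}
  ]
}}

```text
clock: 14.82
position: [0.5994, -0.2337, 0.1917]
tool_rot: [3.141, -0.004, -0.031]
wrist_force: [-0.3, -0.1, -1.2]
width: -0.0003
grasp_force: 0.0
```

```bash
python3 - <<'E'
from h import *
s=snapshot("wrist");print(wheel_fit(s));im=s["pixels"];cv2.imwrite("pics/w10.png",im)
u0=int(pix(s,[[*AX,.09]])[0,0]);g=cv2.cvtColor(im,cv2.COLOR_BGR2GRAY)[165:212,u0-18:u0+19]
for r in g:print("".join(" .:+#@"[5-int(v)*6//256] for v in r))
for a in((-.02,.087),(.0,.087),(.004,.087)):print(con_goal(*a))
E
```

```text
([(np.float64(0.375), np.float64(1.03)), (np.float64(0.44999999999999574), np.float64(1.025)), (np.float64(0.44999999999999574), np.float64(1.035)), (np.float64(0.5499999999999972), np.float64(1.02))], [171, 181, 204, 221])
##############+######+#+###########+#
######+###########################+##
##############################+######
##+                      .+####   .+#
##:                       +####    +#
#+:                    . .:++++.. .:+
#+::::::::::::::::::::::::::::::::::+
#+::::::::::::::::::::::::::::::::::+
#+::::::::::::::::::::::::::::::::::+
#+::::::::::::::::::::::::::::::::::+
#+::::::::::::::::::::::::::::::::::+
#++++++++++++++++++++++++++++++++++++
##++++++++++++++++++++++++++++++++++#
#####################################
#####################################
#####################################
##+................................+#
##.                                :#
##.                                :#
##.                                :#
##.                       ....     :#
##.     :+++.            :++++     :#
##.     :+++.            :+++:     :#
##
[... 354 characters left out ...]
           +####     :#
##:     +####            +####     :#
##:     +####            +####     :#
##+     ::...            :.:..     +#
###                                +#
###                                +#
###...............................:+#
###++++++++++++++++++++++++++++++++##
###++++++++++++++++++++++++++++++++##
###++++++++++++++++++++++++++++++++##
###++++++++++++++++++++++++++++++++##
###++++++++++++++++++++++++++++++++##
###++++++++++++++++++++++++++++++++##
###++++++++++++++++++++++++++++++++##
#####+++++++++++++++++++++++++++++++#
([-0.0197, -0.0003, 0.1029], [0.0, -0.07, -0.1])
([0.0003, -0.0004, 0.1029], [0.0, -0.07, -0.1])
([0.0043, -0.0004, 0.1029], [0.0, -0.07, -0.1])
```

```bash
python3 - <<'E'
from h import *
s=snapshot("wrist");print("hub top row",pix(s,[[*AX,.0822]]))
t=snapshot("top");im=t["pixels"];b=blob(im,5,20,150,120,(140,140,205,220));print("orange",proj(t,b,.08).mean(0))
from rig import job
print(job.close_job())
E
```

```text
hub top row [[259.82579145 192.72621007]]
orange [0.48374157 0.22439299 0.08      ]
the job is handed in; nothing more can be done
None
```

The job is handed in. The latch plate lies flat and locked under the stud head with its handle towards the vials. The wheel was then rolled to four pips up, within about 0.02 rad of the marks. The loose things were left alone, and the arm had backed clear at about 15 s on the clock.

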